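# Jack the casting mould open and hold it

### The job

Swing the latch on the casting mould a quarter turn off its cover, so that its arm lies along the mould's edge, then set the lever jack on the bench with its saddle centred under the lift point on the cover's flange (the spot marked by the round raised ring). Press the jack's handle down to level once to break the cover loose and let it come all the way back up, then press it down to level again and finish while holding it down, with the cover raised on the jack alone and the latch still at its quarter turn. Leave the other things on the bench where they are.

Things in the scene. Friction and masses are not known exactly. Their poses are not given: they have to be found in the camera images.
- mould: Lower half of a casting mould, off-white plaster block 200 x 200 x 73 mm, fixed. Origin: centre of its underside; z up, y towards the cover's hinge, -y towards the lift flange, -x (robot side) towards the latch. On it lies the cover (200 x 196 mm, cream resin, top at z = 105 mm, low dome to 119 mm), hinged along its +y edge.
- cover_angle (a joint): Angle of the cover: 0 shut, grows as it is raised (0.06 rad lifts the lift point by 13 mm). It falls shut by its own weight (about 5 to 9 N at the lift point).
- cover: Hinged cover of the mould. Origin on its hinge line (mould x = 0, y = 100, z = 78 mm), axes those of the mould while shut. From its -y edge an aluminium flange sticks out 60 mm, 170 mm long along x, 10 mm thick (z = 80 to 90 mm above the bench while shut), which carries the lift point.
- lift_point (a point): Centre of the underside of a round pad, 36 mm across, 6 mm thick, under the flange; 74 mm above the bench with the cover shut. Marked from above by a raised steel ring, 36 mm across, 7 mm high. In the mould's frame x = -35, y = -130 mm: the mould's body begins 30 mm from it (+y), the flange's outer edge is 30 mm from it (-y).
- latch (a joint): Angle of the latch, a flat steel arm on an upright pin beside the mould's -x edge: 0 = pointing to the mould's +x, across the cover; 1.57 = a quarter turn anticlockwise from above, pointing to +y along the edge, clear of the cover. Travel 0 to 2.2, starts below 0.35. Stays where left (friction 0.05 N m). Over the cover it blocks it.
- latch_knob (a point): Grip of the latch: black upright round knob 18 mm across, z = 118 to 156 mm above the bench, 65 mm from the latch's pin; this point is on its axis at z = 140 mm. The latch's arm is 16 mm wide, z = 110 to 118 mm, and reaches 12 mm past the knob's axis.
- latch_pivot (a point): Point on the upright pin axis of the latch, 140 mm above the bench, at x = -120, y = 0 mm in the mould's frame.
- jack: Loose steel lever jack, 0.8 kg. Origin: underside of its base below the saddle's centre; x from handle to saddle. Base plate 273 x 80 x 10 mm, x = -255 to 18 mm. Grip post 30 mm (x) by 24 mm (y) centred at x = -75 mm, y = 0, z = 10 to 130 mm: grip it across y; by it the jack slides over the bench. Saddle end goes under the flange from the mould's -y side.
- saddle: Round steel saddle of the jack, 36 mm across, on a plunger that rises with the handle. Its origin is that of the jack, raised by the plunger's travel.
- saddle_top (a point): Centre of the saddle's top face: 60 mm above the bench with the handle up; it rises 50 mm per rad of handle travel (so it meets the lift point, 14 mm above, at 0.28 rad).
- handle (a joint): Angle of the jack's handle: 0 fully up (37 degrees above level, sprung back to there when let go), 0.65 level, stop at 0.75. Pivot at x = -95, z = 75 mm in the jack's frame. Pressing at the pedal takes 1 to 2 N at first and 4 to 7 N with the cover on the saddle.
- pedal: Black rubber press pad at the handle's end, 44 x 50 x 10 mm; origin at its centre, 145 mm from the handle's pivot: in the jack's frame x = -210, z = 163 mm with the handle up, x = -240, z = 75 mm with it level. Its x axis runs along the handle towards the pivot, z square to its upper face.
- pedal_top (a point): Centre of the pedal's upper face (5 mm above its centre).
- tub: Bystander: open aluminium tub, 90 mm across plus two side ears, 70 mm high, beyond the work. Origin: centre of its underside.
- bust: Bystander: small white sculpted bust, 60 mm across, 98 mm high, beyond the work. Origin: centre of its underside.
- bottle: Bystander: green glass bottle, 56 mm across, 150 mm high, to the right of the jack. Origin: centre of its underside.
- sanding_block: Bystander: blue block 70 x 45 x 30 mm, to the left of the mould. Origin: centre of its underside.

How it is judged:
On the way, in this order (a step that is already met when the one before it is completed fails the run):
1. the latch is swung a quarter turn, clear of the cover, cover still shut (value of joint latch between 1.37 and 1.77 rad and value of joint cover_angle below 0.01 rad), for 0.2 s.
2. the jack stands with its saddle under the lift point, handle up, cover still shut (all of step 1 and horizontal distance between saddle_top and lift_point below 0.013 m and angle between jack's own z axis and vertical below 0.06 rad and value of joint handle below 0.12 rad), for 0.2 s.
3. first stroke: the handle is pressed down to level and the saddle lifts the cover (value of joint latch between 1.37 and 1.77 rad and horizontal distance between saddle_top and lift_point below 0.013 m and angle between jack's own z axis and vertical below 0.06 rad and value of joint handle above 0.55 rad and value of joint cover_angle above 0.05 rad and contact force between saddle and cover above 1 N and contact force between any of the fingers, the arm and pedal above 1 N), for 0.1 s.
4. the handle is let back up and the cover settles shut (horizontal distance between saddle_top and lift_point below 0.013 m and angle between jack's own z axis and vertical below 0.06 rad and value of joint handle below 0.12 rad and value of joint cover_angle below 0.01 rad), for 0.1 s.
At the end, for the whole second after the job is handed in: Still pressing the pedal (over 1 N): handle over 0.55 rad and still, cover raised over 0.05 rad, carried by the saddle (over 1 N), robot not touching cover or mould; saddle within 13 mm of the lift point, jack flat, latch within 0.2 rad of the quarter turn (all of step 3 and contact force between each of the fingers, the arm and cover below 0.5 N and contact force between each of the fingers, the arm and mould below 0.5 N and velocity of joint handle between -0.05 and 0.05 rad/s); the arm keeps its last pose, push and grip.
It fails at once if a bystander is moved by more than 30 mm (distance of any of tub, bust, bottle, sanding_block from where it was at the start of the episode above 0.03 m).
It fails at once if the robot lifts the cover itself (value of joint cover_angle above 0.02 rad and contact force between any of the fingers, the arm and cover above 1 N).
It also fails if it takes over 72 s, if anything falls off the work surface, if the arm or the gripper's body presses on something with over 40 N, if the wrist force passes 120 N, or if a joint passes its speed limit or range.

### The arm

A 6-joint arm with a two-finger parallel gripper is mounted at the origin on the work surface. World frame = base frame: x ahead of the robot, y to its left, z up, the work surface at z = 0. Lengths are in m, angles in rad, forces in N, time in s.
With the tool pointing down it reaches from about 0.375 to 0.975 m from the base axis. Payload 3.8 kg.
Tool frame: the origin (TCP) lies on the mounting face of the last link; the fingertips stand 173 mm ahead of it and the grasp point (between the pads) lies 155 mm ahead of it (bot.hold_point_z is the distance from the TCP to the grasp point, in m); z points along the fingers, y is the line along which they close (so a half turn about z gives the same grasp; the last joint's range is limited). The gripper opens to 85 mm and grips with 20 to 120 N. Pads are 22 mm wide; open, the fingers measure 114 mm over their backs; the gripper's body (76 mm by 85 mm) begins 54 mm behind the grasp point. The pads swing forward as they close: fully open they stand 13 mm farther back than shut.
Start: joints at [1.311, 0.264, 1.604, -0, 1.274, -0.037], TCP at [0.149, 0.658, 0.405] pointing down, gripper open.
Joint ranges: [-2.63, 2.63], [-0.94, 2.18], [0.31, 2.57], [-1.31, 4.45], [0, 2.66], [-2.55, 2.55]. Speed limits (rad/s): [2.57, 2.57, 3.14, 3.14, 3.14, 3.14].

### API

Orientations are given as a rotation vector (axis times angle).
In Python, from workcell import bot, optics gives the robot as it stands.
- The arm moves only by the shell command python3 -m jog 'ROWS' [OPENING] [FORCE]. ROWS is JSON, a list of rows, each an object of numbers: "dx", "dy", "dz": the shift along the tool's x, y, z in mm; "ax", "ay", "az": the turn, a rotation vector about the tool's x, y, z in degrees. A call has 1 to 20 rows; each row shifts and turns the commanded pose from where the row before left it, along the tool's axes as they then stand; what a row does not reach is not made up. A row lasts 1/12 s, in which the tool goes at most 41.7 mm and 7.16 degrees, less where a joint would pass 70% of its speed; a pose out of reach is approached as far as the arm can. A call with a gripper value outside its range is refused whole. OPENING is the opening, from 0 (shut) to 1 (fully open), set as the call begins (- or left out, the last holds). The fingers move at their own pace and stop on an object; FORCE is the grip in N (left out, the last holds). Time passes only in rows, so rows that do not move let the fingers close. It gives the time, the measured TCP pose, the force, the opening and the grip force at its end, in the units of the state.
- bot.read_state(): the state, without advancing time (a new reading comes with each control period).
- optics.read_camera(name): name is "scene" or "side" or "wrist"; returns a dict with "img" (400x640x3 uint8, red, green, blue), "vertical_fov" (degrees; the focal length in pixels is half the picture's height over the tangent of half this angle, whatever the lens; pixels are square), "cx", "cy" (the principal point, pixels), "R" (3x3) and "t" (3): a world point X has camera coordinates R X + t; the wrist camera has in their place "tool_from_camera" (4x4, takes a point from camera to tool coordinates, whose origin is the TCP and whose axes are the flange's). Camera axes: x right, y down, z forward; pixel columns grow to the right and rows downward; lengths in m; the calibration is good to about 2 mm. A picture is of the moment at which its call begins: read the wrist's pose just before it. There is no depth.
- bot.finish_job(): hands the job in; it is judged then, once.
The state is a dict: "time": time; "q": joint angles; "joint_vel": joint speeds; "joint_torque": joint torques, N m; "tool_pos": TCP position; "tcp_rot": TCP orientation; "wrist_force": force on the tool from outside, world axes, zero at the start; "torque": the same for the moment, N m; "width": opening from 0.0 (shut) to 1.0 (fully open); "grip_force": force on a finger pad.
Only numpy, scipy, OpenCV 4.12 (cv2) and the standard library are available. Lean on these libraries where they do the work, as an engineer would, in place of code of your own. Each camera call takes 0.05 s, during which the arm holds its last target. There are 200 camera calls.

## Working session

There is one attempt and no reset: what is moved stays moved. The work goes in short steps, Python scripts to look and compute and a shell command to move; the robot and the scene stay as the last step left them, time stands still between calls to the robot, and variables do not carry over. Pictures are saved under pics/ and viewed, at most 10 in all, crops included, and the job is handed in when it is done.

```bash
ls; mkdir -p pics
cat > h.py <<'E'
import numpy as np,cv2
from scipy.spatial.transform import Rotation as Ro
from workcell import bot,optics
def snap(n,f):
    c=optics.read_camera(n); cv2.imwrite('pics/'+f,c['img'][:,:,::-1]); return c
def ray(c,u,v):
    f=200/np.tan(np.radians(c['vertical_fov'])/2)
    d=np.array([(u-c['cx'])/f,(v-c['cy'])/f,1.])
    R=np.array(c['R']);t=np.array(c['t']); return -R.T@t, R.T@d
def atz(c,u,v,z):
    o,d=ray(c,u,v); return o+d*(z-o[2])/d[2]
def proj(c,X):
    f=200/np.tan(np.radians(c['vertical_fov'])/2)
    p=np.array(c['R'])@np.array(X)+np.array(c['t']); return p[:2]/p[2]*f+[c['cx'],c['cy']]
def wcam():
    s=bot.read_state(); c=optics.read_camera('wrist')
    T=np.eye(4);T[:3,:3]=Ro.from_rotvec(s['tcp_rot']).as_matrix();T[:3,3]=s['tool_pos']
    M=np.linalg.inv(T@np.array(c['tool_from_camera'])); c['R']=M[:3,:3];c['t']=M[:3,3]; return c
E
python3 - <<'E'
from h import *
import pickle
for n in('scene','side'):
    c=snap(n,n+'0.png'); pickle.dump(c,open(n+'.pkl','wb')); print(n,c['vertical_fov'],c['cx'],c['cy'],-np.array(c['R']).T@c['t'])
s=bot.read_state();print(s); print(Ro.from_rotvec(s['tcp_rot']).as_matrix().round(3))
E
```

```text
pics
scene 49.479071075703324 315.73264299682376 197.8630788856579 [1.4182051  0.08757721 1.03648886]
side 47.18609938812418 319.23842510103066 195.8668430078915 [ 0.29772037 -1.12498051  0.8530171 ]
{'time': 0.1, 'q': array([ 1.31109202e+00,  2.64676892e-01,  1.60524298e+00, -2.08111440e-05,
        1.27367317e+00, -3.69340231e-02]), 'joint_vel': array([-0.00022143, -0.00274098, -0.00214894,  0.00061343,  0.0034238 ,
        0.00183498]), 'joint_torque': array([ 1.22108493e-03, -5.16708970e+01, -3.68591166e+01,  2.01728972e-05,
        6.26059715e-03, -4.31632850e-05]), 'tool_pos': array([0.14907828, 0.65801811, 0.40348379]), 'tcp_rot': array([-3.49163232e-01, -3.12184978e+00,  3.11205156e-03]), 'wrist_force': array([-0.29014761, -0.57595411,  0.31617912]), 'torque': array([ 0.05330252, -0.04309095,  0.00553026]), 'grip_force': 0.0, 'width': 0.9926527953791111}
[[-0.975  0.221 -0.   ]
 [ 0.221  0.975 -0.002]
 [ 0.    -0.002 -1.   ]]
```

View pics/scene0.png

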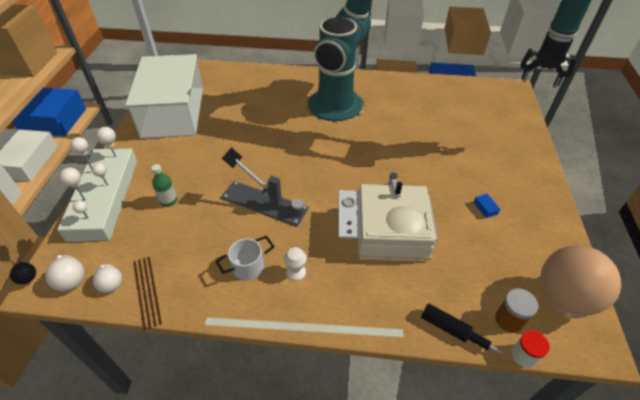

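View pics/side0.png

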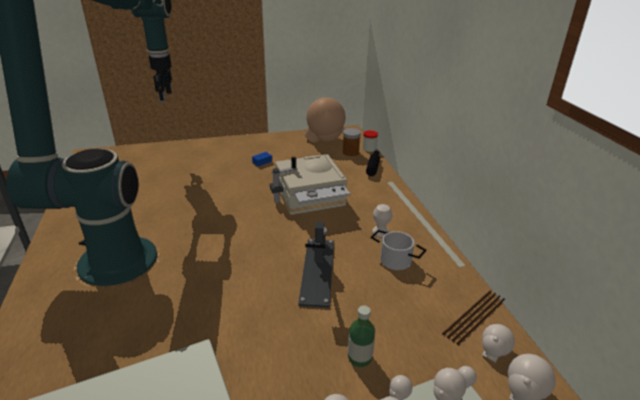

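The scene view shows the mould around (395,220), its flange at (348,214), the knob near (396,185), and the jack from (225,195) to (305,210) with its pedal at (232,157). I'll enlarge both for pixel readings.

Run:
```python
import cv2
a=cv2.imread('pics/scene0.png')[140:275,215:445]
a=cv2.resize(a,None,fx=3.45,fy=3.45,interpolation=cv2.INTER_CUBIC)
for u in range(220,445,20): cv2.putText(a,str(u),(int((u-215)*3.45),10),0,.35,(0,0,255)); cv2.line(a,(int((u-215+.5)*3.45),12),(int((u-215+.5)*3.45),18),(0,0,255))
for v in range(140,275,20): cv2.putText(a,str(v),(0,int((v-140)*3.45)+4),0,.35,(0,0,255))
cv2.imwrite('pics/s1.png',a)
b=cv2.imread('pics/side0.png')[145:310,260:425]
b=cv2.resize(b,None,fx=3.6,fy=3.6,interpolation=cv2.INTER_CUBIC)
for u in range(260,425,20): cv2.putText(b,str(u),(int((u-260)*3.6),10),0,.35,(0,0,255))
for v in range(160,310,20): cv2.putText(b,str(v),(0,int((v-145)*3.6)+4),0,.35,(0,0,255))
cv2.imwrite('pics/d1.png',b)
```

```text
(no output)
```

View pics/s1.png

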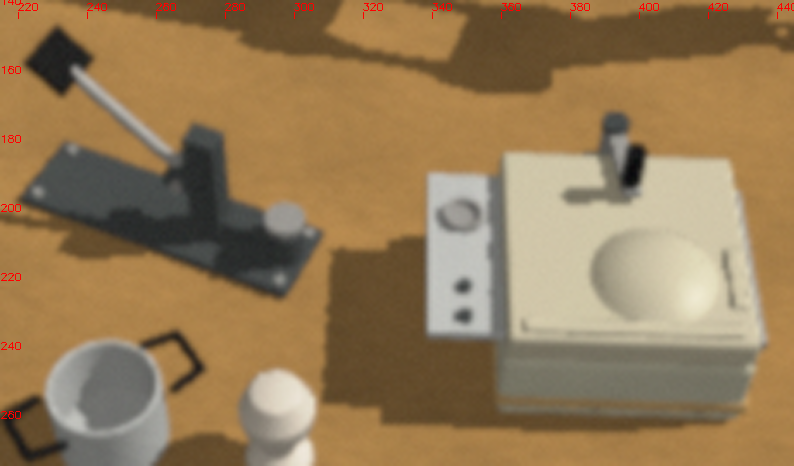

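View pics/d1.png

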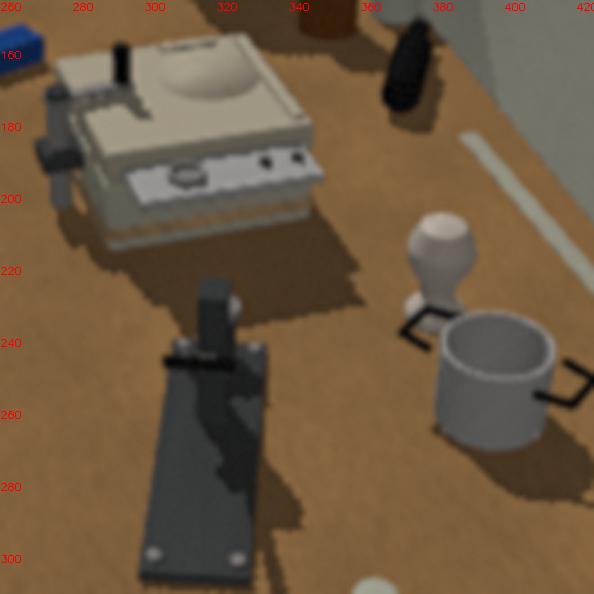

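```bash
cat > fit.py <<'E'
from h import *
import pickle
from scipy.optimize import least_squares
S=pickle.load(open('scene.pkl','rb'));D=pickle.load(open('side.pkl','rb'))
ps=lambda x,y:(215+x/3.45-.5+.15,140+y/3.45-.35); pd=lambda x,y:(260+x/3.6-.36,145+y/3.6-.36)
def pose(p,X): c,s=np.cos(p[2]),np.sin(p[2]); x,y,z=X; return np.array([p[0]+c*x-s*y,p[1]+s*x+c*y,z])/1000
def run(obs,p0,nf):
    f=lambda p:np.concatenate([proj(c,pose(p,X(p)))-uv for c,uv,X in obs])
    r=least_squares(f,p0,loss='soft_l1',x_scale=[10,10,.1]+[1]*(len(p0)-3)); print(r.x.round(3));print(f(r.x).reshape(-1,2).round(1).tolist());return r.x
k=lambda *X:(lambda p:X)
M=[(S,ps(428,172),k(-85,-160,90)),(S,ps(427,335),k(85,-160,90)),(S,ps(460,215),k(-35,-130,97)),
(S,ps(503,152),lambda p:(-100,p[4],105)),(S,ps(497,342),lambda p:(100,p[4],105)),(S,ps(730,157),lambda p:(-100,p[4]+196,105)),(S,ps(757,345),lambda p:(100,p[4]+196,105)),
(D,pd(140,205),k(-85,-160,90)),(D,pd(322,180),k(85,-160,90)),(D,pd(188,173),k(-35,-130,97)),
(S,ps(637,148),lambda p:(-120+65*np.cos(p[3]),65*np.sin(p[3]),156)),(D,pd(121,46),lambda p:(-120+65*np.cos(p[3]),65*np.sin(p[3]),156))]
J=[(S,ps(68,140),k(-255,40,10)),(S,ps(22,198),k(-255,-40,10)),(S,ps(283,298),k(18,-40,10)),(S,ps(322,233),k(18,40,10)),(S,ps(206,130),k(-75,0,130)),(S,ps(285,215),k(0,0,60)),(S,ps(60,62),k(-210,0,165)),
(D,pd(140,578),k(-255,40,10)),(D,pd(250,585),k(-255,-40,10)),(D,pd(268,345),k(18,-40,10)),(D,pd(178,340),k(18,40,10)),(D,pd(214,285),k(-75,0,130))]
m=run(M,[600,150,0,.1,-98],0)
j=run(J,[600,-150,1.5],0)
for n,X in(('lift',(-35,-130,74)),('pivot',(-120,0,140)),('knob',(-120+65*np.cos(m[3]),65*np.sin(m[3]),140)),('knob90',(-120,65,140)),):print(n,pose(m,X).round(4))
print('post',pose(j,(-75,0,100)).round(4),'pedal',pose(j,(-210,0,168)).round(4))
E
python3 fit.py
```

```text
[ 6.14692e+02  2.18083e+02  6.80000e-02 -6.14900e+00 -9.92870e+01]
[[-0.6, 0.1], [-1.1, -1.2], [0.4, -0.9], [-1.6, -0.6], [1.5, -1.2], [-0.7, 0.3], [0.5, 0.8], [0.3, -0.8], [0.8, -2.0], [-0.5, -1.0], [-0.1, 0.8], [0.1, -0.6]]
[581.983 -66.055   1.25 ]
[[-0.9, -0.2], [-1.1, -0.6], [0.1, -0.9], [0.4, -0.5], [-1.3, 1.8], [-0.4, 1.2], [-0.3, -0.8], [-0.7, -2.5], [0.2, -2.4], [0.2, -1.0], [-1.1, -1.2], [0.4, 0.2]]
lift [0.5886 0.086  0.074 ]
pivot [0.495 0.21  0.14 ]
knob [0.5586 0.223  0.14  ]
knob90 [0.4906 0.2748 0.14  ]
post [ 0.5584 -0.1372  0.1   ] pedal [ 0.5158 -0.2654  0.168 ]
```

```bash
python3 -m jog '[{"dx":-33,"dy":-22},{"dx":-33,"dy":-22},{"dx":-33,"dy":-22},{"dx":-33,"dy":-22},{"dx":-33,"dy":-22},{"dx":-33,"dy":-22},{"dx":-33,"dy":-22},{"dx":-33,"dy":-22},{"dx":-33,"dy":-22},{"dx":-33,"dy":-22},{"dx":-33,"dy":-22},{"dx":-33,"dy":-22},{"dx":-33,"dy":-22},{"dx":-33,"dy":-22},{"dx":-33,"dy":-22},{},{},{}]' 0.6 30
python3 - <<'E'
from h import *
import pickle
c=wcam();pickle.dump(c,open('w1.pkl','wb'));cv2.imwrite('pics/w1.png',c['img'][:,:,::-1])
s=bot.read_state();print(s['tool_pos'],s['q'].round(2),c['vertical_fov'],c['cx'],c['cy'])
for X in((.5886,.086,.097),(.5586,.223,.156),(.495,.21,.14),(.5584,-.1372,.13)):print(proj(c,X).round(1))
E
```

```text
[0.14907117 0.65805494 0.40364799] [ 1.31  0.26  1.61  0.    1.27 -0.04] 59.45120220226684 318.5177801042839 198.17508963436018
[-55.5 626.4]
[ -7.7 672.8]
[-33.8 612.9]
[-273.3  677.8]invalid input
```

View pics/w1.png

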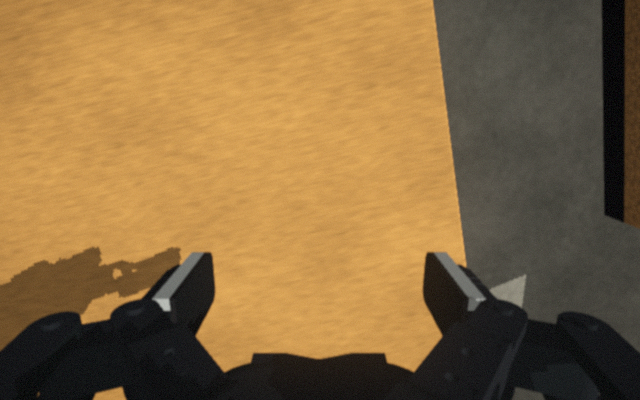

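The wrist view shows only the bench and the fingers: the move was refused, probably because of the empty rows. The camera looks towards tool +x, so I'll go a bit past the knob.

```bash
python3 -m jog '[{"dx":-35,"dy":-20},{"dx":-35,"dy":-20},{"dx":-35,"dy":-20},{"dx":-35,"dy":-20},{"dx":-35,"dy":-20},{"dx":-35,"dy":-20},{"dx":-35,"dy":-20},{"dx":-35,"dy":-20},{"dx":-35,"dy":-20},{"dx":-35,"dy":-20},{"dx":-35,"dy":-20},{"dx":-35,"dy":-20},{"dx":-35,"dy":-20},{"dx":-35,"dy":-20},{"dx":-35,"dy":-20},{"dx":-35,"dy":-20},{"dx":-35,"dy":-20},{"dx":-35,"dy":-20},{"dz":0},{"dz":0}]' 0.6 30
python3 - <<'E'
from h import *
import pickle
c=wcam();pickle.dump(c,open('w2.pkl','wb'));cv2.imwrite('pics/w2.png',c['img'][:,:,::-1])
s=bot.read_state();print(s['tool_pos'],s['q'].round(2),s['time'])
for X in((.5886,.086,.097),(.5586,.223,.156),(.495,.21,.14),(.5584,-.1372,.13)):print(proj(c,X).round(1))
E
```

```text
[0.1491108  0.6581068  0.40381393] [ 1.31  0.26  1.6   0.    1.27 -0.04] 0.2
[-55.5 626.4]
[ -7.7 672.7]
[-33.8 612.8]
[-273.4  677.9]invalid input
```

View pics/w2.png

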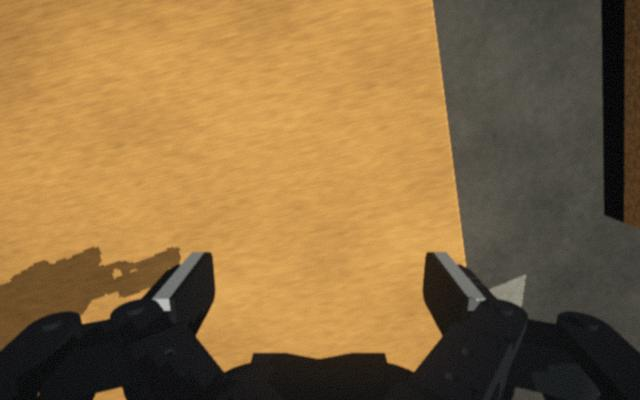

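That picture is unchanged, since the move was refused again. I'll check the input format before taking more pictures.

```bash
python3 -m jog '[{"dx":-35,"dy":-20}]'; echo; python3 -m jog '[{"dx":-35,"dy":-20,"dz":0,"ax":0,"ay":0,"az":0}]'; echo;  python3 -m jog '[{"dx":-35,"dy":-20,"dz":0,"ax":0,"ay":0,"az":0}]' 0.6 30
```

```text
time: 0.28
tool_pos: [0.1753, 0.6338, 0.404]
tcp_rot: [-0.341, -3.12, -0.003]
wrist_force: [0.7, -0.1, 0.2]
width: 1.0
grip_force: 0.0

time: 0.37
tool_pos: [0.2077, 0.6042, 0.404]
tcp_rot: [-0.343, -3.123, 0.001]
wrist_force: [1.1, -0.1, 0.7]
width: 0.881
grip_force: 0.0invalid input
```

All six keys are needed in each row.

```bash
python3 -m jog '[{"dx":-35,"dy":-20,"dz":0,"ax":0,"ay":0,"az":0},{"dx":-35,"dy":-20,"dz":0,"ax":0,"ay":0,"az":0},{"dx":-35,"dy":-20,"dz":0,"ax":0,"ay":0,"az":0},{"dx":-35,"dy":-20,"dz":0,"ax":0,"ay":0,"az":0},{"dx":-35,"dy":-20,"dz":0,"ax":0,"ay":0,"az":0},{"dx":-35,"dy":-20,"dz":0,"ax":0,"ay":0,"az":0},{"dx":-35,"dy":-20,"dz":0,"ax":0,"ay":0,"az":0},{"dx":-35,"dy":-20,"dz":0,"ax":0,"ay":0,"az":0},{"dx":-35,"dy":-20,"dz":0,"ax":0,"ay":0,"az":0},{"dx":-35,"dy":-20,"dz":0,"ax":0,"ay":0,"az":0},{"dx":-35,"dy":-20,"dz":0,"ax":0,"ay":0,"az":0},{"dx":-35,"dy":-20,"dz":0,"ax":0,"ay":0,"az":0},{"dx":-35,"dy":-20,"dz":0,"ax":0,"ay":0,"az":0},{"dx":-35,"dy":-20,"dz":0,"ax":0,"ay":0,"az":0},{"dx":-35,"dy":-20,"dz":0,"ax":0,"ay":0,"az":0},{"dx":-35,"dy":-20,"dz":0,"ax":0,"ay":0,"az":0},{"dx":0,"dy":0,"dz":0,"ax":0,"ay":0,"az":0},{"dx":0,"dy":0,"dz":0,"ax":0,"ay":0,"az":0}]' 0.6 30
python3 - <<'E'
from h import *
import pickle
c=wcam();pickle.dump(c,open('w2.pkl','wb'));cv2.imwrite('pics/w2.png',c['img'][:,:,::-1])
s=bot.read_state();print(s['tool_pos'],s['q'].round(2),s['time'])
for X in((.5886,.086,.097),(.5586,.223,.156),(.495,.21,.14),(.5584,-.1372,.13)):print(proj(c,X).round(1))
E
```

```text
time: 1.87
tool_pos: [0.6854, 0.1658, 0.4037]
tcp_rot: [-0.355, -3.12, 0.001]
wrist_force: [0.6, -0.4, -0.8]
width: 0.597
grip_force: 0.0
[0.68435657 0.16714395 0.40380744] [ 0.2   0.32  1.53  0.    1.29 -1.14] 1.9167
[186.1  90.3]
[367.6 -28.6]
[ 318.3 -140.6]
[-158.4  120.5]
```

```bash
python3 -m jog '[{"dx":35,"dy":-5,"dz":0,"ax":0,"ay":0,"az":0},{"dx":35,"dy":-5,"dz":0,"ax":0,"ay":0,"az":0},{"dx":20,"dy":-5,"dz":0,"ax":0,"ay":0,"az":0},{"dx":0,"dy":0,"dz":0,"ax":0,"ay":0,"az":0},{"dx":0,"dy":0,"dz":0,"ax":0,"ay":0,"az":0},{"dx":0,"dy":0,"dz":0,"ax":0,"ay":0,"az":0}]' 0.6 30
python3 - <<'E'
from h import *
import pickle
c=wcam();pickle.dump(c,open('w2.pkl','wb'));cv2.imwrite('pics/w2.png',c['img'][:,:,::-1])
s=bot.read_state();print(s['tool_pos'],s['q'].round(2),s['time'])
for X in((.5886,.086,.097),(.5586,.223,.156),(.495,.21,.14),(.5584,-.1372,.13)):print(proj(c,X).round(1))
E
```

```text
time: 2.42
tool_pos: [0.5925, 0.1743, 0.4053]
tcp_rot: [0.347, 3.121, 0.001]
wrist_force: [-0.0, -0.4, 0.3]
width: 0.599
grip_force: 0.0
[0.59302691 0.17405774 0.40520937] [ 0.25  0.16  1.73  0.    1.25 -1.1 ] 2.4667
[212.5 205.7]
[382.1 140.9]
[339.1  41.7]
[-97.2 243.2]
```

View pics/w2.png

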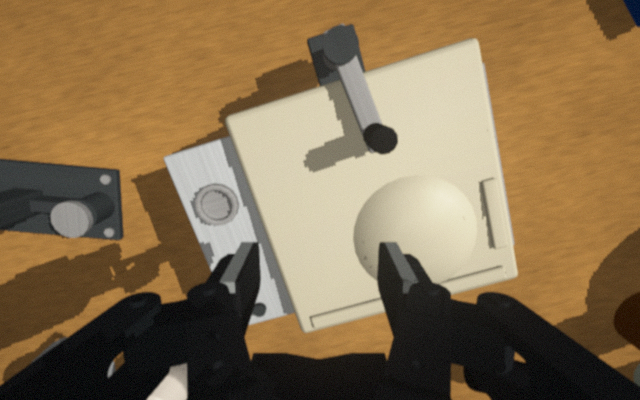

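The wrist picture shows the ring at (215,204), knob top at (379,137), pin top at (341,44), and saddle top at (71,219). All are within 4 px of prediction. I'll refit with these.

```bash
python3 - <<'E'
s=open('fit.py').read()
s=s.replace("m=run(","""W=pickle.load(open('w2.pkl','rb'))
M+=[(W,(215.5,204),k(-35,-130,97)),(W,(227,117),lambda p:(-100,p[4],105)),(W,(478,40),lambda p:(-100,p[4]+196,105)),(W,(303,331),lambda p:(100,p[4],105)),(W,(165,157),k(-85,-160,90)),(W,(379,136),lambda p:(-120+65*np.cos(p[3]),65*np.sin(p[3]),156))]
J+=[(W,(120,170),k(18,40,10)),(W,(122,238),k(18,-40,10)),(W,(71.5,218),k(0,0,60))]
m=run(""").replace('.1,-98','.13,-98')
open('fit.py','w').write(s)
E
python3 fit.py
```

```text
[ 6.13454e+02  2.21151e+02  7.70000e-02  7.10000e-02 -9.83530e+01]
[[0.2, 0.2], [0.3, -1.0], [1.4, -0.8], [-0.5, -0.5], [3.5, -1.1], [0.2, -0.1], [2.3, 0.3], [0.3, -1.2], [0.5, -2.6], [-0.7, -1.5], [-0.7, 0.7], [0.1, -0.3], [0.2, 1.0], [-6.9, -0.4], [1.2, -7.2], [-1.1, 4.9], [-3.7, -0.3], [0.6, 4.7]]
[580.286 -62.423   1.262]
[[-0.3, 0.1], [-0.2, -0.2], [1.6, -1.2], [1.5, -0.9], [-0.1, 1.7], [0.9, 0.9], [0.6, -0.5], [-0.5, -3.2], [0.3, -3.3], [-0.7, -1.8], [-2.0, -1.7], [-0.2, -0.4], [-3.1, -0.3], [-0.5, 2.1], [-0.4, 1.3]]
lift [0.5886 0.0888 0.074 ]
pivot [0.4938 0.2119 0.14  ]
knob [0.5581 0.2215 0.14  ]
knob90 [0.4888 0.2767 0.14  ]
post [ 0.5575 -0.1339  0.1   ] pedal [ 0.5164 -0.2625  0.168 ]
```

```bash
sed -i 's/lambda p:(-100,p\[4\]+196,105)/lambda p:(-p[5],p[4]+p[6],105)/; s/lambda p:(-100,p\[4\]+196,105)/lambda p:(-p[5],p[4]+p[6],105)/g; s/lambda p:(100,p\[4\]+196,105)/lambda p:(p[5],p[4]+p[6],105)/g; s/lambda p:(-100,p\[4\],105)/lambda p:(-p[5],p[4],105)/g; s/lambda p:(100,p\[4\],105)/lambda p:(p[5],p[4],105)/g; s/.13,-98\]/.13,-98,98,194]/' fit.py; python3 fit.py
python3 - <<'E'
from h import *
import pickle
W=pickle.load(open('w2.pkl','rb'))
print(atz(W,215.5,204,.097),atz(W,379,136,.156),atz(W,71.5,218,.06),[atz(W,341,44,z).round(4) for z in(.12,.14,.16)])
E
```

```text
[ 6.13557e+02  2.20877e+02  6.90000e-02  6.70000e-02 -9.46580e+01
  9.68630e+01  1.89971e+02]
[[0.3, -0.1], [-0.0, -1.3], [1.4, -1.1], [1.0, 0.1], [4.4, -2.3], [-0.2, 0.8], [0.9, -0.4], [-0.2, -1.2], [0.2, -2.4], [-1.0, -1.4], [-0.7, 0.7], [0.1, -0.3], [-0.2, -0.2], [-0.4, 1.1], [-0.3, -0.5], [0.3, 0.6], [-3.8, -1.9], [0.5, 4.9]]
[580.286 -62.423   1.262]
[[-0.3, 0.1], [-0.2, -0.2], [1.6, -1.2], [1.5, -0.9], [-0.1, 1.7], [0.9, 0.9], [0.6, -0.5], [-0.5, -3.2], [0.3, -3.3], [-0.7, -1.8], [-2.0, -1.7], [-0.2, -0.4], [-3.1, -0.3], [-0.5, 2.1], [-0.4, 1.3]]
lift [0.5876 0.0888 0.074 ]
pivot [0.4938 0.2126 0.14  ]
knob [0.5582 0.2214 0.14  ]
knob90 [0.4894 0.2775 0.14  ]
post [ 0.5575 -0.1339  0.1   ] pedal [ 0.5164 -0.2625  0.168 ]
[0.58777886 0.08887813 0.097     ] [0.55521047 0.22164388 0.156     ] [ 0.57912904 -0.06156053  0.06      ] [array([0.4939, 0.2127, 0.12  ]), array([0.4965, 0.2109, 0.14  ]), array([0.4992, 0.2091, 0.16  ])]
```

```bash
python3 -m jog '[{"dx":23,"dy":19,"dz":0,"ax":0,"ay":0,"az":0},{"dx":23,"dy":19,"dz":0,"ax":0,"ay":0,"az":0},{"dx":0,"dy":0,"dz":30,"ax":0,"ay":0,"az":0},{"dx":0,"dy":0,"dz":30,"ax":0,"ay":0,"az":0},{"dx":0,"dy":0,"dz":30,"ax":0,"ay":0,"az":0},{"dx":0,"dy":0,"dz":18,"ax":0,"ay":0,"az":0},{"dx":0,"dy":0,"dz":0,"ax":0,"ay":0,"az":0},{"dx":0,"dy":0,"dz":0,"ax":0,"ay":0,"az":0}]' 0.6 30
python3 -m jog '[{"dx":0,"dy":0,"dz":0,"ax":0,"ay":0,"az":0},{"dx":0,"dy":0,"dz":0,"ax":0,"ay":0,"az":0},{"dx":0,"dy":0,"dz":0,"ax":0,"ay":0,"az":0},{"dx":0,"dy":0,"dz":0,"ax":0,"ay":0,"az":0},{"dx":0,"dy":0,"dz":0,"ax":0,"ay":0,"az":0},{"dx":0,"dy":0,"dz":0,"ax":0,"ay":0,"az":0},{"dx":0,"dy":0,"dz":0,"ax":0,"ay":0,"az":0},{"dx":0,"dy":0,"dz":0,"ax":0,"ay":0,"az":0}]' 0 25
```

```text
time: 3.13
tool_pos: [0.5566, 0.2205, 0.2954]
tcp_rot: [-0.349, -3.12, 0.002]
wrist_force: [0.4, -0.1, 0.6]
width: 0.601
grip_force: 0.0
time: 3.8
tool_pos: [0.5577, 0.2209, 0.299]
tcp_rot: [0.349, 3.118, 0.003]
wrist_force: [2.3, 0.0, 6.3]
width: 0.198
grip_force: 26.0
```

Run:
```python
from h import *
s=bot.read_state();R=Ro.from_rotvec(s['tcp_rot']).as_matrix();p=s['tool_pos'][:2]
pv=np.array([.4938,.2125]);d=p-pv;print(np.hypot(*d),np.arctan2(d[1],d[0]))
a=np.linspace(np.arctan2(d[1],d[0]),1.64,11);r=np.linspace(np.hypot(*d),.065,11)
P=np.c_[pv[0]+r*np.cos(a),pv[1]+r*np.sin(a),np.zeros(11)]*1000
print((np.diff(P,axis=0)@R).round(1))
```

```text
0.06443251898416237 0.13063221200745292
[[ 4.   8.9  0. ]
 [ 5.3  8.2 -0. ]
 [ 6.5  7.3 -0. ]
 [ 7.5  6.2 -0. ]
 [ 8.3  5.  -0. ]
 [ 9.   3.7 -0. ]
 [ 9.5  2.3 -0. ]
 [ 9.7  0.9 -0. ]
 [ 9.8 -0.6 -0. ]
 [ 9.6 -2.1 -0. ]]
```

```bash
python3 -m jog '[{"dx":4,"dy":9,"dz":0,"ax":0,"ay":0,"az":0},{"dx":5.3,"dy":8.2,"dz":0,"ax":0,"ay":0,"az":0},{"dx":6.5,"dy":7.3,"dz":0,"ax":0,"ay":0,"az":0},{"dx":7.5,"dy":6.2,"dz":0,"ax":0,"ay":0,"az":0},{"dx":8.3,"dy":5,"dz":0,"ax":0,"ay":0,"az":0},{"dx":9,"dy":3.7,"dz":0,"ax":0,"ay":0,"az":0},{"dx":9.5,"dy":2.3,"dz":0,"ax":0,"ay":0,"az":0},{"dx":9.7,"dy":0.9,"dz":0,"ax":0,"ay":0,"az":0},{"dx":9.8,"dy":-0.6,"dz":0,"ax":0,"ay":0,"az":0},{"dx":9.6,"dy":-2,"dz":0,"ax":0,"ay":0,"az":0},{"dx":0,"dy":0,"dz":0,"ax":0,"ay":0,"az":0},{"dx":0,"dy":0,"dz":0,"ax":0,"ay":0,"az":0},{"dx":0,"dy":0,"dz":0,"ax":0,"ay":0,"az":0},{"dx":0,"dy":0,"dz":0,"ax":0,"ay":0,"az":0}]' 0 25
```

```text
time: 4.97
tool_pos: [0.4879, 0.2778, 0.2982]
tcp_rot: [0.349, 3.121, 0.004]
wrist_force: [-0.1, 2.7, 7.9]
width: 0.201
grip_force: 26.7
```

```bash
python3 -m jog '[{"dx":0,"dy":0,"dz":0,"ax":0,"ay":0,"az":0},{"dx":0,"dy":0,"dz":0,"ax":0,"ay":0,"az":0},{"dx":0,"dy":0,"dz":0,"ax":0,"ay":0,"az":0},{"dx":0,"dy":0,"dz":0,"ax":0,"ay":0,"az":0},{"dx":0,"dy":0,"dz":-20,"ax":0,"ay":0,"az":0},{"dx":0,"dy":0,"dz":-30,"ax":0,"ay":0,"az":0},{"dx":0,"dy":0,"dz":-30,"ax":0,"ay":0,"az":0},{"dx":0,"dy":0,"dz":-30,"ax":0,"ay":0,"az":0},{"dx":-14.4,"dy":-35.1,"dz":0,"ax":0,"ay":0,"az":0},{"dx":-14.4,"dy":-35.1,"dz":0,"ax":0,"ay":0,"az":0},{"dx":-14.4,"dy":-35.1,"dz":0,"ax":0,"ay":0,"az":0},{"dx":-14.4,"dy":-35.1,"dz":0,"ax":0,"ay":0,"az":0},{"dx":-14.4,"dy":-35.1,"dz":0,"ax":0,"ay":0,"az":0},{"dx":-14.4,"dy":-35.1,"dz":0,"ax":0,"ay":0,"az":0},{"dx":-14.4,"dy":-35.1,"dz":0,"ax":0,"ay":0,"az":0},{"dx":-14.4,"dy":-35.1,"dz":0,"ax":0,"ay":0,"az":0},{"dx":-14.4,"dy":-35.1,"dz":0,"ax":0,"ay":0,"az":0},{"dx":-14.4,"dy":-35.1,"dz":0,"ax":0,"ay":0,"az":0},{"dx":-14.4,"dy":-35.1,"dz":0,"ax":0,"ay":0,"az":0},{"dx":0,"dy":0,"dz":0,"ax":0,"ay":0,"az":0}]' 0.55 40
python3 -m jog '[{"dx":0,"dy":0,"dz":0,"ax":0,"ay":0,"az":6.8},{"dx":0,"dy":0,"dz":0,"ax":0,"ay":0,"az":6.8},{"dx":0,"dy":0,"dz":0,"ax":0,"ay":0,"az":6.8},{"dx":0,"dy":0,"dz":0,"ax":0,"ay":0,"az":6.8},{"dx":0,"dy":0,"dz":0,"ax":0,"ay":0,"az":6.8},{"dx":0,"dy":0,"dz":0,"ax":0,"ay":0,"az":6.8},{"dx":0,"dy":0,"dz":0,"ax":0,"ay":0,"az":6.8},{"dx":0,"dy":0,"dz":0,"ax":0,"ay":0,"az":6.8},{"dx":0,"dy":0,"dz":0,"ax":0,"ay":0,"az":6.8},{"dx":0,"dy":0,"dz":0,"ax":0,"ay":0,"az":6.8},{"dx":0,"dy":0,"dz":0,"ax":0,"ay":0,"az":6.8},{"dx":0,"dy":0,"dz":0,"ax":0,"ay":0,"az":6.8},{"dx":0,"dy":0,"dz":0,"ax":0,"ay":0,"az":6.8},{"dx":0,"dy":0,"dz":0,"ax":0,"ay":0,"az":6.8},{"dx":0,"dy":0,"dz":0,"ax":0,"ay":0,"az":0},{"dx":0,"dy":0,"dz":0,"ax":0,"ay":0,"az":0}]' 0.9 40
cat > rel.py <<'E'
from h import *
import sys
s=bot.read_state();R=Ro.from_rotvec(s['tcp_rot']).as_matrix();p=s['tool_pos']
t=np.array([float(a) for a in sys.argv[1:4]])
print('pos',p.round(4),'q',s['q'].round(2),'yaw tool x',np.arctan2(R[1,0],R[0,0]).round(4),'tool delta mm',((t-p)@R*1000).round(1))
E
python3 rel.py .5565 -.1333 .26
```

```text
time: 6.63
tool_pos: [0.5574, -0.1402, 0.406]
tcp_rot: [-0.357, -3.121, 0.005]
wrist_force: [-1.3, -0.1, 1.0]
width: 0.553
grip_force: 0.0
time: 7.97
tool_pos: [0.557, -0.1342, 0.4061]
tcp_rot: [-2.537, -1.851, 0.001]
wrist_force: [0.2, 0.1, -1.1]
width: 0.899
grip_force: 0.0
pos [ 0.557  -0.1342  0.4061] q [-0.28  0.07  1.82  0.    1.25  0.03] yaw tool x 1.2606 tool delta mm [  0.7  -0.5 146.1]
```

Yaw and position match, so I'll descend and grip the post.

```bash
python3 -m jog '[{"dx":0.5,"dy":-0.5,"dz":30,"ax":0,"ay":0,"az":0},{"dx":0,"dy":0,"dz":30,"ax":0,"ay":0,"az":0},{"dx":0,"dy":0,"dz":30,"ax":0,"ay":0,"az":0},{"dx":0,"dy":0,"dz":30,"ax":0,"ay":0,"az":0},{"dx":0,"dy":0,"dz":24,"ax":0,"ay":0,"az":0},{"dx":0,"dy":0,"dz":0,"ax":0,"ay":0,"az":0},{"dx":0,"dy":0,"dz":0,"ax":0,"ay":0,"az":0}]' 0.9 40
python3 -m jog '[{"dx":0,"dy":0,"dz":0,"ax":0,"ay":0,"az":0},{"dx":0,"dy":0,"dz":0,"ax":0,"ay":0,"az":0},{"dx":0,"dy":0,"dz":0,"ax":0,"ay":0,"az":0},{"dx":0,"dy":0,"dz":0,"ax":0,"ay":0,"az":0},{"dx":0,"dy":0,"dz":0,"ax":0,"ay":0,"az":0},{"dx":0,"dy":0,"dz":0,"ax":0,"ay":0,"az":0},{"dx":0,"dy":0,"dz":0,"ax":0,"ay":0,"az":0},{"dx":0,"dy":0,"dz":0,"ax":0,"ay":0,"az":0},{"dx":0,"dy":0,"dz":0,"ax":0,"ay":0,"az":0},{"dx":0,"dy":0,"dz":0,"ax":0,"ay":0,"az":0}]' 0 60
python3 rel.py .5565 -.1333 .26
python3 - <<'E'
from h import *
c=wcam();cv2.imwrite('pics/w3.png',c['img'][:,:,::-1]);print(proj(c,(.5793,-.0618,.06)),proj(c,(.5793+.018*.304-.04*.953,-.0618+.018*.953+.04*.304,.01)))
E
```

```text
time: 8.55
tool_pos: [0.556, -0.1336, 0.2611]
tcp_rot: [-2.536, -1.848, 0.004]
wrist_force: [0.2, 0.1, 0.4]
width: 0.905
grip_force: 0.0
time: 9.38
tool_pos: [0.558, -0.1342, 0.2645]
tcp_rot: [2.539, 1.846, 0.003]
wrist_force: [1.7, 0.2, 7.0]
width: 0.277
grip_force: 61.3
pos [ 0.558  -0.1342  0.2645] q [-0.28  0.2   1.96  0.    0.98  0.03] yaw tool x 1.2572 tool delta mm [ 0.4 -1.7  4.5]
[313.56586284  84.58541808] [247.14944989  57.22430964]
```

View pics/w3.png

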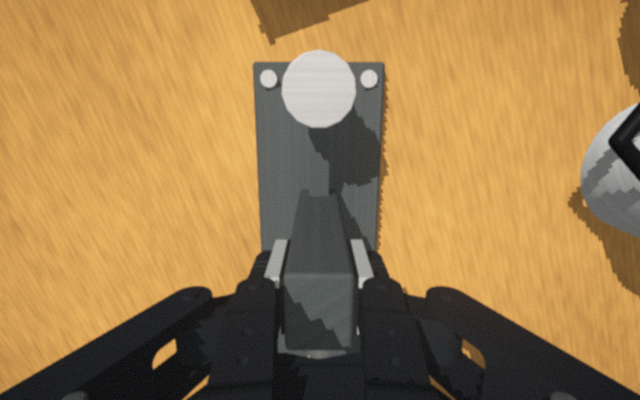

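The post is gripped. The saddle top appears at (318.5,89), close to prediction, and I'll compute the remaining shift.

```bash
cat > sad.py <<'E'
from h import *
import pickle,sys
u,v=float(sys.argv[1]),float(sys.argv[2])
s=bot.read_state();R=Ro.from_rotvec(s['tcp_rot']).as_matrix();p=s['tool_pos']
c=optics.read_camera('wrist');T=np.eye(4);T[:3,:3]=R;T[:3,3]=p
M=np.linalg.inv(T@np.array(c['tool_from_camera'])); c['R']=M[:3,:3];c['t']=M[:3,3]
X=atz(c,u,v,.06);o=(X-p)@R;print('saddle',X,'tool offs',o)
L=np.array([.5877,.0888,.06])
y=1.63; R2=Ro.from_euler('z',y-np.arctan2(R[1,0],R[0,0])).as_matrix()@R
t=L-R2@o;t[2]=p[2];print('tcp target',t,'turn az',-np.degrees(y-np.arctan2(R[1,0],R[0,0])),'delta in new tool axes',((t-p)@R2*1000).round(1))
S=pickle.load(open('scene.pkl','rb'));print('bottle',atz(S,167,203,0),'tub',atz(S,248,272,0),'bust',atz(S,296,275,0))
E
python3 sad.py 318.5 89
```

```text
saddle [ 0.58090616 -0.06441302  0.06      ] tool offs [ 0.07344064 -0.00042077  0.20451842]
tcp target [0.59175    0.01543144 0.26450462] turn az -21.360454921891876 delta in new tool axes [147.4  42.6   0.2]
bottle [ 0.57741149 -0.48374069  0.        ] tub [ 0.79684043 -0.17375872  0.        ] bust [ 0.79100088 -0.04003589  0.        ]
```

```bash
python3 -m jog '[{"dx":0,"dy":0,"dz":0,"ax":0,"ay":0,"az":-4.3},{"dx":0,"dy":0,"dz":0,"ax":0,"ay":0,"az":-4.3},{"dx":0,"dy":0,"dz":0,"ax":0,"ay":0,"az":-4.3},{"dx":0,"dy":0,"dz":0,"ax":0,"ay":0,"az":-4.3},{"dx":0,"dy":0,"dz":0,"ax":0,"ay":0,"az":-4.2},{"dx":10,"dy":14,"dz":0,"ax":0,"ay":0,"az":0},{"dx":10,"dy":14,"dz":0,"ax":0,"ay":0,"az":0},{"dx":10,"dy":14.6,"dz":0,"ax":0,"ay":0,"az":0},{"dx":15,"dy":0,"dz":0,"ax":0,"ay":0,"az":0},{"dx":15,"dy":0,"dz":0,"ax":0,"ay":0,"az":0},{"dx":15,"dy":0,"dz":0,"ax":0,"ay":0,"az":0},{"dx":15,"dy":0,"dz":0,"ax":0,"ay":0,"az":0},{"dx":15,"dy":0,"dz":0,"ax":0,"ay":0,"az":0},{"dx":0,"dy":0,"dz":0,"ax":0,"ay":0,"az":0},{"dx":0,"dy":0,"dz":0,"ax":0,"ay":0,"az":0},{"dx":0,"dy":0,"dz":0,"ax":0,"ay":0,"az":0}]' 0 60
python3 rel.py .5918 .0154 .2645
python3 - <<'E'
from h import *
c=wcam();cv2.imwrite('pics/w4.png',c['img'][:,:,::-1])
s=bot.read_state();R=Ro.from_rotvec(s['tcp_rot']).as_matrix()
print(proj(c,s['tool_pos']+R@[.07344,-.0004,.2045]),proj(c,(.5877,.0888,.097)))
E
```

```text
time: 10.82
tool_pos: [0.5939, -0.0253, 0.2644]
tcp_rot: [2.152, 2.288, 0.004]
wrist_force: [-0.3, 5.2, 7.8]
width: 0.273
grip_force: 61.8
pos [ 0.5939 -0.0253  0.2644] q [-0.09  0.24  1.91  0.    0.99 -0.15] yaw tool x 1.6318 tool delta mm [40.8  0.4  0. ]
[318.06713067  89.37052696] [319.96317047 -38.6685105 ]
```

View pics/w4.png

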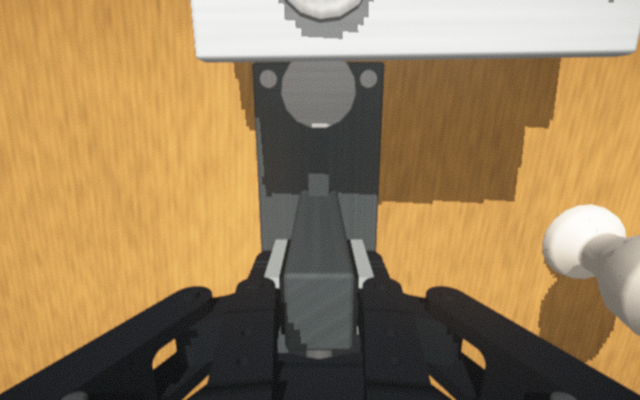

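The saddle is unchanged in the grip at (318,90). The flange's outer edge is at v≈58 and the ring's lower rim at v≈18, centred at u≈323. I'll compare these with the model.

Run:
```python
from h import *
exec(open('fit.py').read().split('m=run')[0].split('k=lambda')[0].split('S=pickle')[0])
c=wcam()
import math
def pose(p,X): a,s=np.cos(p[2]),np.sin(p[2]); x,y,z=X; return np.array([p[0]+a*x-s*y,p[1]+s*x+a*y,z])/1000
m=[613.56,220.88,.069]
for x in(-85,-35,85):
  for z in(90,80):print(x,z,proj(c,pose(m,(x,-160,z))).round(1))
for z in (97,90):print('ring near',z,proj(c,pose(m,(-35,-148,z))).round(1),'sides',proj(c,pose(m,(-53,-130,z))).round(1),proj(c,pose(m,(-17,-130,z))).round(1))
g=cv2.cvtColor(c['img'],cv2.COLOR_RGB2GRAY)
print(g[0:64,323].tolist());print(g[2,275:372].tolist())
```

```text
-85 90 [190.   58.8]
-85 80 [198.5  61.7]
-35 90 [320.2  57.6]
-35 80 [320.   60.6]
85 90 [633.1  54.9]
85 80 [612.   58.1]
ring near 97 [320.   19.1] sides [267.  -38.3] [372.3 -39.3]
ring near 90 [319.9  23.4] sides [269.8 -30.8] [369.4 -31.7]
[217, 221, 221, 226, 228, 228, 232, 233, 230, 228, 218, 213, 207, 200, 195, 180, 178, 167, 132, 99, 90, 88, 120, 138, 147, 146, 148, 148, 148, 147, 151, 148, 152, 149, 147, 145, 161, 193, 231, 240, 241, 241, 241, 240, 241, 240, 241, 240, 240, 239, 237, 238, 237, 232, 217, 190, 161, 136, 120, 114, 115, 123, 127, 129]
[241, 241, 232, 198, 170, 163, 164, 163, 152, 139, 121, 103, 90, 94, 115, 142, 166, 183, 185, 191, 191, 198, 199, 208, 210, 213, 217, 215, 213, 215, 215, 222, 221, 219, 225, 224, 225, 221, 216, 219, 220, 220, 220, 222, 224, 228, 224, 223, 221, 216, 218, 218, 221, 221, 223, 226, 228, 228, 230, 228, 230, 231, 231, 232, 232, 232, 234, 232, 231, 228, 229, 225, 219, 214, 205, 199, 197, 196, 195, 189, 186, 183, 183, 171, 149, 121, 115, 135, 146, 141, 143, 146, 151, 176, 219, 230, 231]
```

Model agrees to about 1.5 mm. Final slide: dx 41, dy 1.2.

```bash
python3 -m jog '[{"dx":10,"dy":1.2,"dz":0,"ax":0,"ay":0,"az":0},{"dx":10,"dy":0,"dz":0,"ax":0,"ay":0,"az":0},{"dx":10,"dy":0,"dz":0,"ax":0,"ay":0,"az":0},{"dx":8,"dy":0,"dz":0,"ax":0,"ay":0,"az":0},{"dx":3,"dy":0,"dz":0,"ax":0,"ay":0,"az":0},{"dx":0,"dy":0,"dz":0,"ax":0,"ay":0,"az":0},{"dx":0,"dy":0,"dz":0,"ax":0,"ay":0,"az":0},{"dx":0,"dy":0,"dz":0,"ax":0,"ay":0,"az":0},{"dx":0,"dy":0,"dz":0,"ax":0,"ay":0,"az":0}]' 0 60
python3 rel.py .5918 .0154 .2645
python3 -m jog '[{"dx":0,"dy":0,"dz":0,"ax":0,"ay":0,"az":0},{"dx":0,"dy":0,"dz":0,"ax":0,"ay":0,"az":0},{"dx":0,"dy":0,"dz":0,"ax":0,"ay":0,"az":0},{"dx":0,"dy":0,"dz":0,"ax":0,"ay":0,"az":0},{"dx":0,"dy":0,"dz":0,"ax":0,"ay":0,"az":0},{"dx":0,"dy":0,"dz":0,"ax":0,"ay":0,"az":0}]' 0.5 60
python3 rel.py .5918 .0154 .2645
```

```text
time: 11.67
tool_pos: [0.5927, 0.014, 0.2645]
tcp_rot: [2.151, 2.286, 0.002]
wrist_force: [0.4, -1.5, 7.7]
width: 0.27
grip_force: 61.7
pos [0.5927 0.014  0.2645] q [-0.02  0.23  1.92 -0.    0.99 -0.08] yaw tool x 1.632 tool delta mm [ 1.4 -0.9 -0. ]
time: 12.17
tool_pos: [0.5917, 0.0145, 0.2623]
tcp_rot: [-2.154, -2.287, 0.001]
wrist_force: [0.2, 0.6, 0.1]
width: 0.5
grip_force: 0.0
pos [0.5917 0.0145 0.2623] q [-0.02  0.24  1.92  0.    0.99 -0.08] yaw tool x 1.6307 tool delta mm [ 0.9  0.1 -2.2]
```

```bash
python3 -m jog '[{"dx":0,"dy":0,"dz":-20,"ax":0,"ay":0,"az":0},{"dx":0,"dy":0,"dz":-30,"ax":0,"ay":0,"az":0},{"dx":0,"dy":0,"dz":-35,"ax":0,"ay":0,"az":0},{"dx":0,"dy":0,"dz":-35,"ax":0,"ay":0,"az":0},{"dx":-30,"dy":0,"dz":0,"ax":0,"ay":0,"az":0},{"dx":-35,"dy":0,"dz":0,"ax":0,"ay":0,"az":0},{"dx":-35,"dy":0,"dz":0,"ax":0,"ay":0,"az":0},{"dx":-34,"dy":0,"dz":0,"ax":0,"ay":0,"az":0},{"dx":0,"dy":0,"dz":0,"ax":0,"ay":0,"az":0},{"dx":0,"dy":0,"dz":0,"ax":0,"ay":0,"az":0},{"dx":0,"dy":0,"dz":0,"ax":0,"ay":0,"az":0},{"dx":0,"dy":0,"dz":0,"ax":0,"ay":0,"az":0}]' 0 40
python3 - <<'E'
from h import *
import pickle
s=bot.read_state();J=np.array([.5882,.0873]);ex=np.array([np.cos(1.631),np.sin(1.631)])
d=s['tool_pos'][:2]-J;print('jack x of tip',d@ex*1000,'y',d@[-ex[1],ex[0]]*1000,'tip z',(s['tool_pos'][2]-.173)*1000)
th=np.arange(0,.671,.067);a=.65-th
x=-95-145*np.cos(a)+5*np.sin(a);z=75+145*np.sin(a)+5*np.cos(a);print(np.c_[th,x,z].round(1).tolist())
print('from here dx',x[0]-d@ex*1000,'dz',(s['tool_pos'][2]-.173)*1000-z[0]);print('rows',np.c_[np.diff(x),-np.diff(z)].round(1).tolist())
# jack + latch check pictures
S=optics.read_camera('scene');b=S['img'][120:270,220:450,::-1]
W=wcam();print('saddle/pedal px',proj(S,(*J,.06)))
A=cv2.resize(b,None,fx=3.4,fy=3.4,interpolation=cv2.INTER_CUBIC);cv2.imwrite('pics/s5.png',A)
E
```

```text
time: 13.17
tool_pos: [0.5993, -0.1183, 0.3808]
tcp_rot: [-2.151, -2.284, 0.001]
wrist_force: [0.3, 1.7, -8.2]
width: 0.252
grip_force: 39.4
jack x of tip -205.9443052290019 y 1.2907686380634609 tip z 207.8262699736258
[[0.0, -207.4, 166.7], [0.1, -213.3, 159.0], [0.1, -218.7, 150.9], [0.2, -223.5, 142.4], [0.3, -227.7, 133.7], [0.3, -231.3, 124.7], [0.4, -234.3, 115.4], [0.5, -236.7, 106.0], [0.5, -238.5, 96.5], [0.6, -239.6, 86.8], [0.7, -240.1, 77.1]]
from here dx -1.4619135319310033 dz 41.09382214915479
rows [[-5.9, 7.7], [-5.4, 8.1], [-4.8, 8.4], [-4.2, 8.8], [-3.6, 9.0], [-3.0, 9.2], [-2.4, 9.4], [-1.8, 9.6], [-1.1, 9.7], [-0.5, 9.7]]
saddle/pedal px [348.14507846 209.26464702]
```

View pics/s5.png

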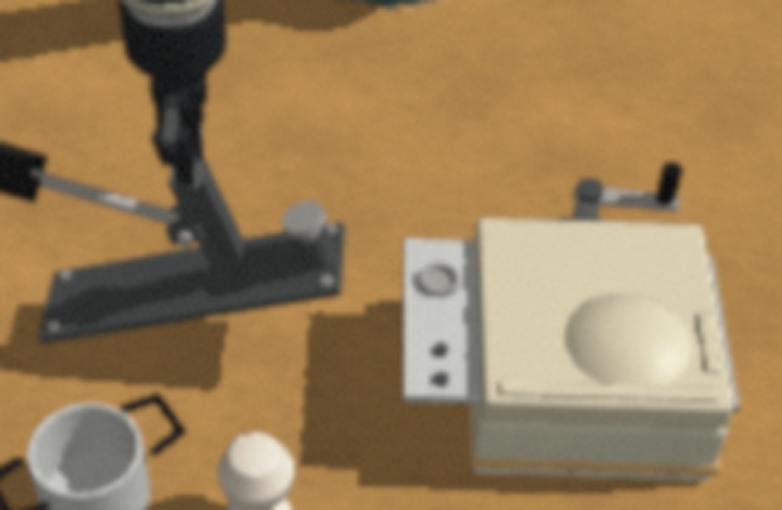

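Mistake found: the shut command takes effect as a call begins, so the fingers re-gripped the post and carried the jack back. The picture shows it held in the air at about (200,270) in the crop. The latch is at its quarter turn, with the knob at (669,185). I'll measure how the jack sits in the grip from the saddle's image.

Run:
```python
from h import *
s=bot.read_state();print(s['tool_pos'],s['wrist_force'],s['grip_force'])
for f in('w3.png','w4.png',None):
    if f: g=cv2.imread('pics/'+f,0)
    else:
        c=wcam();cv2.imwrite('pics/w6.png',c['img'][:,:,::-1]);g=cv2.imread('pics/w6.png',0)
    print(f,[cv2.HoughCircles(cv2.medianBlur(g[:200,200:440],3),cv2.HOUGH_GRADIENT_ALT,1,30,param1=100,param2=q,minRadius=15,maxRadius=60) for q in(.8,.6)])
o=np.array([[.0734,-.0004,.2045+k] for k in(0,.01,.02,.03,.04)])
R=Ro.from_rotvec(s['tcp_rot']).as_matrix();
for q in o:print(q[2],proj(c,s['tool_pos']+R@q), proj(c,s['tool_pos']+R@(q+[0,.018,0]))[0]-proj(c,s['tool_pos']+R@q)[0])
```

```text
[ 0.59956323 -0.11794942  0.38158668] [ 0.45445651  1.02418162 -6.9493502 ] 39.347277752822265
w3.png [array([[[120.      ,  85.      ,  38.195736]]], dtype=float32), array([[[120.     ,  85.     ,  38.05479]]], dtype=float32)]
w4.png [array([[[118.      ,  93.      ,  36.302204]]], dtype=float32), array([[[118.     ,  93.     ,  36.39314]]], dtype=float32)]
None [array([[[117.      ,  42.      ,  38.788445]]], dtype=float32), array([[[117.     ,  42.     ,  38.57596]]], dtype=float32)]
0.2045 [318.04596179  89.33824478] 37.96051923048299
0.2145 [318.09755321  90.02839321] 35.87762913145082
0.22449999999999998 [318.14377818  90.64675352] 34.01142543545285
0.2345 [318.18543261  91.20397289] 32.329766655822084
0.2445 [318.22316245  91.70869217] 30.806568615253013
```

Run:
```python
from h import *
for f in('w3.png','w6.png'):
    im=cv2.imread('pics/'+f).astype(int); sat=im.max(2)-im.min(2); 
    print(f)
    for v in range(0,250,12):
        m=np.where(sat[v,150:500]<28)[0]+150; 
        # longest run containing 318
        r=[318,318]
        while r[0]>150 and sat[v,r[0]-1]<30:r[0]-=1
        while r[1]<499 and sat[v,r[1]+1]<30:r[1]+=1
        print(v,r,r[1]-r[0],end='; ')
    print()
```

```text
w3.png
0 [318, 318] 0; 12 [318, 318] 0; 24 [318, 318] 0; 36 [318, 318] 0; 48 [318, 318] 0; 60 [295, 342] 47; 72 [254, 383] 129; 84 [254, 383] 129; 96 [255, 382] 127; 108 [256, 381] 125; 120 [256, 381] 125; 132 [257, 381] 124; 144 [257, 380] 123; 156 [258, 379] 121; 168 [258, 378] 120; 180 [259, 378] 119; 192 [259, 377] 118; 204 [260, 377] 117; 216 [260, 376] 116; 228 [261, 376] 115; 240 [262, 375] 113; 
w6.png
0 [256, 393] 137; 12 [257, 391] 134; 24 [258, 390] 132; 36 [260, 389] 129; 48 [261, 388] 127; 60 [262, 387] 125; 72 [264, 385] 121; 84 [265, 383] 118; 96 [266, 382] 116; 108 [267, 381] 114; 120 [269, 380] 111; 132 [270, 378] 108; 144 [271, 377] 106; 156 [272, 376] 104; 168 [274, 375] 101; 180 [275, 374] 99; 192 [276, 373] 97; 204 [277, 372] 95; 216 [279, 370] 91; 228 [280, 369] 89; 240 [279, 368] 89;
```

The jack is pitched nose-up about 20° and held near the post's top, with its tail about 30 mm above the bench. Lowering it slowly will let it settle flat.

```bash
python3 -m jog '[{"dx":0,"dy":0,"dz":6,"ax":0,"ay":0,"az":0},{"dx":0,"dy":0,"dz":6,"ax":0,"ay":0,"az":0},{"dx":0,"dy":0,"dz":6,"ax":0,"ay":0,"az":0},{"dx":0,"dy":0,"dz":6,"ax":0,"ay":0,"az":0},{"dx":0,"dy":0,"dz":4,"ax":0,"ay":0,"az":0},{"dx":0,"dy":0,"dz":4,"ax":0,"ay":0,"az":0},{"dx":0,"dy":0,"dz":4,"ax":0,"ay":0,"az":0},{"dx":0,"dy":0,"dz":0,"ax":0,"ay":0,"az":0},{"dx":0,"dy":0,"dz":0,"ax":0,"ay":0,"az":0}]' 0 35
python3 -m jog '[{"dx":0,"dy":0,"dz":4,"ax":0,"ay":0,"az":0},{"dx":0,"dy":0,"dz":4,"ax":0,"ay":0,"az":0},{"dx":0,"dy":0,"dz":4,"ax":0,"ay":0,"az":0},{"dx":0,"dy":0,"dz":4,"ax":0,"ay":0,"az":0},{"dx":0,"dy":0,"dz":0,"ax":0,"ay":0,"az":0},{"dx":0,"dy":0,"dz":0,"ax":0,"ay":0,"az":0}]' 0 25
```

```text
time: 14.07
tool_pos: [0.5998, -0.1194, 0.3463]
tcp_rot: [-2.153, -2.287, 0.001]
wrist_force: [0.1, -1.4, -8.3]
width: 0.248
grip_force: 46.6
time: 14.57
tool_pos: [0.5997, -0.1194, 0.3302]
tcp_rot: [-2.153, -2.287, 0.001]
wrist_force: [-0.5, -1.5, -7.4]
width: 0.252
grip_force: 47.9
```

```bash
cat > tilt.py <<'E'
from h import *
import sys
s=bot.read_state();c=wcam();f='pics/'+sys.argv[1];cv2.imwrite(f,c['img'][:,:,::-1]);im=cv2.imread(f).astype(int);sat=im.max(2)-im.min(2)
V=[];Wd=[];C=[]
for v in range(0,232,4):
    r=[318,318]
    while r[0]>100 and sat[v,r[0]-1]<30:r[0]-=1
    while r[1]<540 and sat[v,r[1]+1]<30:r[1]+=1
    if 80<r[1]-r[0]<160:V.append(v-198);Wd.append(r[1]-r[0]);C.append(sum(r)/2)
p=np.polyfit(V,Wd,1);print('rows',min(V)+198,max(V)+198,'base angle deg',np.degrees(np.arctan(p[0]*350/p[1])).round(1),'(flat -15.8) Zbase',80*350/p[1],'centreline',np.polyfit(V,C,1).round(3))
h=cv2.HoughCircles(cv2.medianBlur(cv2.imread(f,0)[:200,200:440],3),cv2.HOUGH_GRADIENT_ALT,1,30,param1=100,param2=.6,minRadius=15,maxRadius=60)
print('saddle',None if h is None else h[0]+[200,0,0],s['tool_pos'].round(4),s['wrist_force'].round(1),s['time'])
E
python3 tilt.py w7.png
```

```text
rows 36 228 base angle deg -25.8 (flat -15.8) Zbase 282.4179878850504 centreline [4.00000e-03 3.21964e+02]
saddle [[317.          68.          34.63764191]] [ 0.5997 -0.1194  0.3302] [-0.5 -1.5 -7.4] 14.5667
```

```bash
python3 -m jog '[{"dx":0,"dy":0,"dz":4,"ax":0,"ay":0,"az":0},{"dx":0,"dy":0,"dz":4,"ax":0,"ay":0,"az":0},{"dx":0,"dy":0,"dz":4,"ax":0,"ay":0,"az":0},{"dx":0,"dy":0,"dz":4,"ax":0,"ay":0,"az":0},{"dx":0,"dy":0,"dz":4,"ax":0,"ay":0,"az":0},{"dx":0,"dy":0,"dz":4,"ax":0,"ay":0,"az":0},{"dx":0,"dy":0,"dz":0,"ax":0,"ay":0,"az":0},{"dx":0,"dy":0,"dz":0,"ax":0,"ay":0,"az":0}]' 0 25; python3 tilt.py w8.png
```

```text
time: 15.28
tool_pos: [0.5998, -0.1195, 0.3062]
tcp_rot: [2.153, 2.287, -0.001]
wrist_force: [0.9, -0.2, -4.3]
width: 0.249
grip_force: 46.9
rows 64 228 base angle deg -17.4 (flat -15.8) Zbase 279.5367480437505 centreline [ -0.    318.974]
saddle [[322.          87.          32.04753494]] [ 0.5998 -0.1195  0.3062] [ 0.9 -0.2 -4.3] 15.2833
```

```bash
python3 -m jog '[{"dx":0,"dy":0,"dz":3,"ax":0,"ay":0,"az":0},{"dx":0,"dy":0,"dz":3,"ax":0,"ay":0,"az":0},{"dx":0,"dy":0,"dz":0,"ax":0,"ay":0,"az":0},{"dx":0,"dy":0,"dz":0,"ax":0,"ay":0,"az":0}]' 0 25
python3 -m jog '[{"dx":0,"dy":0,"dz":0,"ax":0,"ay":0,"az":0},{"dx":0,"dy":0,"dz":0,"ax":0,"ay":0,"az":0},{"dx":0,"dy":0,"dz":0,"ax":0,"ay":0,"az":0},{"dx":0,"dy":0,"dz":0,"ax":0,"ay":0,"az":0},{"dx":0,"dy":0,"dz":0,"ax":0,"ay":0,"az":0},{"dx":0,"dy":0,"dz":0,"ax":0,"ay":0,"az":0},{"dx":0,"dy":0,"dz":0,"ax":0,"ay":0,"az":0}]' 0.8 25; python3 tilt.py w9.png
```

```text
time: 15.67
tool_pos: [0.6002, -0.1193, 0.3012]
tcp_rot: [2.153, 2.286, 0.001]
wrist_force: [0.1, 1.7, -1.9]
width: 0.249
grip_force: 49.1
time: 16.25
tool_pos: [0.5999, -0.1194, 0.3007]
tcp_rot: [2.154, 2.287, -0.0]
wrist_force: [-0.4, 0.2, -0.8]
width: 0.802
grip_force: 0.0
rows 72 228 base angle deg -15.9 (flat -15.8) Zbase 279.1759595153705 centreline [ -0.    318.717]
saddle [[318.          89.          31.64467812]] [ 0.5999 -0.1194  0.3007] [-0.4  0.2 -0.8] 16.25
```

The jack stands flat and aligned again. I'll lower to the proper grip height, shut on the post and re-measure.

```bash
python3 sad.py 318 90; python3 -m jog '[{"dx":0,"dy":0,"dz":15,"ax":0,"ay":0,"az":0},{"dx":0,"dy":0,"dz":15,"ax":0,"ay":0,"az":0},{"dx":0,"dy":0,"dz":8,"ax":0,"ay":0,"az":0},{"dx":0,"dy":0,"dz":0,"ax":0,"ay":0,"az":0},{"dx":0,"dy":0,"dz":0,"ax":0,"ay":0,"az":0}]' 0.8 25
python3 -m jog '[{"dx":0,"dy":0,"dz":0,"ax":0,"ay":0,"az":0},{"dx":0,"dy":0,"dz":0,"ax":0,"ay":0,"az":0},{"dx":0,"dy":0,"dz":0,"ax":0,"ay":0,"az":0},{"dx":0,"dy":0,"dz":0,"ax":0,"ay":0,"az":0},{"dx":0,"dy":0,"dz":0,"ax":0,"ay":0,"az":0},{"dx":0,"dy":0,"dz":0,"ax":0,"ay":0,"az":0},{"dx":0,"dy":0,"dz":0,"ax":0,"ay":0,"az":0},{"dx":0,"dy":0,"dz":0,"ax":0,"ay":0,"az":0}]' 0 60
python3 tilt.py w10.png; python3 sad.py 318 89
```

```text
saddle [ 0.59496603 -0.04530611  0.06      ] tool offs [ 0.07423484 -0.00052011  0.24070465]
tcp target [0.59260717 0.01473368 0.30070711] turn az 0.04204456535410407 delta in new tool axes [134.3   0.6  -0. ]
bottle [ 0.57741149 -0.48374069  0.        ] tub [ 0.79684043 -0.17375872  0.        ] bust [ 0.79100088 -0.04003589  0.        ]
time: 16.77
tool_pos: [0.5997, -0.1193, 0.2621]
tcp_rot: [-2.153, -2.286, 0.001]
wrist_force: [1.0, -0.3, -0.3]
width: 0.801
grip_force: 0.0
time: 17.43
tool_pos: [0.6001, -0.1194, 0.2636]
tcp_rot: [2.153, 2.286, 0.001]
wrist_force: [-2.2, -0.2, 5.2]
width: 0.273
grip_force: 60.1
rows 64 228 base angle deg -15.5 (flat -15.8) Zbase 238.37669737884144 centreline [ -0.   318.25]
saddle [[323.          93.          34.64911652]] [ 0.6001 -0.1194  0.2636] [-2.2 -0.2  5.2] 17.4333
saddle [ 0.59545975 -0.04613024  0.06      ] tool offs [ 0.07352347 -0.00041988  0.20364327]
tcp target [0.59229108 0.01549984 0.26367245] turn az 0.04866363875747867 delta in new tool axes [ 1.352e+02  2.000e-01 -1.000e-01]
bottle [ 0.57741149 -0.48374069  0.        ] tub [ 0.79684043 -0.17375872  0.        ] bust [ 0.79100088 -0.04003589  0.        ]
```

```bash
python3 -m jog '[{"dx":13,"dy":1.4,"dz":0,"ax":0,"ay":0,"az":0},{"dx":15,"dy":0,"dz":0,"ax":0,"ay":0,"az":0},{"dx":15,"dy":0,"dz":0,"ax":0,"ay":0,"az":0},{"dx":15,"dy":0,"dz":0,"ax":0,"ay":0,"az":0},{"dx":15,"dy":0,"dz":0,"ax":0,"ay":0,"az":0},{"dx":15,"dy":0,"dz":0,"ax":0,"ay":0,"az":0},{"dx":15,"dy":0,"dz":0,"ax":0,"ay":0,"az":0},{"dx":12,"dy":0,"dz":0,"ax":0,"ay":0,"az":0},{"dx":12,"dy":0,"dz":0,"ax":0,"ay":0,"az":0},{"dx":9,"dy":0,"dz":0,"ax":0,"ay":0,"az":0},{"dx":0,"dy":0,"dz":0,"ax":0,"ay":0,"az":0},{"dx":0,"dy":0,"dz":0,"ax":0,"ay":0,"az":0},{"dx":0,"dy":0,"dz":0,"ax":0,"ay":0,"az":0},{"dx":0,"dy":0,"dz":0,"ax":0,"ay":0,"az":0}]' 0 60
python3 rel.py .5935 .0155 .2636; python3 tilt.py w11.png
python3 -m jog '[{"dx":0,"dy":0,"dz":0,"ax":0,"ay":0,"az":0},{"dx":0,"dy":0,"dz":0,"ax":0,"ay":0,"az":0},{"dx":0,"dy":0,"dz":0,"ax":0,"ay":0,"az":0},{"dx":0,"dy":0,"dz":0,"ax":0,"ay":0,"az":0},{"dx":0,"dy":0,"dz":0,"ax":0,"ay":0,"az":0},{"dx":0,"dy":0,"dz":0,"ax":0,"ay":0,"az":0}]' 0.5 60
```

```text
time: 18.7
tool_pos: [0.5938, 0.0174, 0.2637]
tcp_rot: [2.154, 2.287, 0.005]
wrist_force: [1.3, 4.9, 5.2]
width: 0.277
grip_force: 60.4
pos [0.5938 0.0174 0.2637] q [-0.01  0.24  1.91  0.    0.99 -0.07] yaw tool x 1.6309 tool delta mm [-1.9 -0.4  0.1]
rows 172 228 base angle deg -18.6 (flat -15.8) Zbase 236.96658589786864 centreline [1.00000e-03 3.18297e+02]
saddle [[314.          91.          35.33164978]
 [314.          91.          47.23976135]] [0.5938 0.0174 0.2637] [1.3 4.9 5.2] 18.7
time: 19.25
tool_pos: [0.5931, 0.0164, 0.2623]
tcp_rot: [-2.154, -2.286, 0.001]
wrist_force: [0.3, -0.6, -0.2]
width: 0.499
grip_force: 0.0
```

```bash
python3 -m jog '[{"dx":0,"dy":0,"dz":-10,"ax":0,"ay":0,"az":0},{"dx":0,"dy":0,"dz":-30,"ax":0,"ay":0,"az":0},{"dx":0,"dy":0,"dz":-40,"ax":0,"ay":0,"az":0},{"dx":0,"dy":0,"dz":-40,"ax":0,"ay":0,"az":0},{"dx":-10,"dy":0,"dz":0,"ax":0,"ay":0,"az":0},{"dx":0,"dy":0,"dz":0,"ax":0,"ay":0,"az":0},{"dx":0,"dy":0,"dz":0,"ax":0,"ay":0,"az":0}]' 0.5 40
python3 - <<'E'
from h import *
c=wcam();s=bot.read_state();print(s['tool_pos'].round(4))
J=np.array([.5938,.0174])+.0735*np.array([np.cos(1.631),np.sin(1.631)]);print('saddle est',J)
g=cv2.cvtColor(c['img'],cv2.COLOR_RGB2GRAY)
e=proj(c,(.589,.0888,.097)).astype(int);print('pred ring',e)
x0,y0=max(e[0]-60,0),max(e[1]-60,0)
h=cv2.HoughCircles(cv2.medianBlur(g[y0:y0+120,x0:x0+120],3),cv2.HOUGH_GRADIENT_ALT,1,10,param1=100,param2=.5,minRadius=12,maxRadius=40)
if h is not None:
    for u,v,r in h[0]:print(u+x0,v+y0,r,atz(c,u+x0,v+y0,.097))
E
```

```text
time: 19.83
tool_pos: [0.5937, 0.0063, 0.3835]
tcp_rot: [2.154, 2.286, 0.002]
wrist_force: [0.5, -0.2, -0.4]
width: 0.499
grip_force: 0.0
[0.5932 0.0065 0.382 ]
saddle est [0.5893777  0.09076684]
pred ring [318  79]
319.0 80.0 27.366861 [0.58923531 0.0884971  0.097     ]
319.0 80.0 17.953846 [0.58923531 0.0884971  0.097     ]
```

Ring measured at (0.5892, 0.0885), saddle at about (0.5894, 0.0908): 2 mm apart. Next, over the pedal with the fingers shut (they are now well above the post).

```bash
python3 -m jog '[{"dx":-20,"dy":0,"dz":0,"ax":0,"ay":0,"az":0},{"dx":-35,"dy":0,"dz":0,"ax":0,"ay":0,"az":0},{"dx":-35,"dy":0,"dz":0,"ax":0,"ay":0,"az":0},{"dx":-30,"dy":0,"dz":0,"ax":0,"ay":0,"az":0},{"dx":-3.5,"dy":0,"dz":0,"ax":0,"ay":0,"az":0},{"dx":0,"dy":0,"dz":0,"ax":0,"ay":0,"az":0},{"dx":0,"dy":0,"dz":0,"ax":0,"ay":0,"az":0},{"dx":0,"dy":0,"dz":0,"ax":0,"ay":0,"az":0},{"dx":0,"dy":0,"dz":0,"ax":0,"ay":0,"az":0},{"dx":0,"dy":0,"dz":0,"ax":0,"ay":0,"az":0}]' 0 40
cat > ped.py <<'E'
from h import *
s=bot.read_state();J=np.array([.5893,.0905]);ex=np.array([np.cos(1.631),np.sin(1.631)])
d=(s['tool_pos'][:2]-J)*1000;print('tip jack x',d@ex,'y',d@[-ex[1],ex[0]],'z',(s['tool_pos'][2]-.173)*1000,s['wrist_force'].round(1),s['time'])
E
python3 ped.py
python3 - <<'E'
from h import *
import pickle
J=np.array([.5893,.0905]);ex=np.array([np.cos(1.631),np.sin(1.631)])
c=optics.read_camera('side');im=c['img'].astype(int)
for xz in((-210,.168),):
    X=(*(J+ex*xz[0]/1000),xz[1]);e=proj(c,X);print('pedal pred side',e)
    u,v=int(e[0]),int(e[1]);g=im.sum(2)[v-14:v+15:2,u-26:u+27:3];print(g)
E
```

```text
time: 20.72
tool_pos: [0.6011, -0.1155, 0.3824]
tcp_rot: [-2.152, -2.288, 0.0]
wrist_force: [1.1, -0.8, -0.8]
width: -0.001
grip_force: 0.0
tip jack x -206.34374790851314 y 0.5765580503251204 z 209.4419717876147 [ 1.1 -0.8 -0.8] 20.7167
pedal pred side [333.51948425 206.87993591]
[[325 299 307 326 336 442 453 397  79 154 210 461 459 447 385 303 303 307]
 [290 338 298 174 159 330 456 460 273 158 350 373 356 285 286 303 300 310]
 [392 252 224 161 173 210 439 381 333 242 278 265 264 279 287 301 301 306]
 [458 427 358 105 110 108 281 267 263 278 269 278 278 273 296 287 303 295]
 [335 287 234  93 101 105 271 274 275 278 274 258 259 227 297 292 295 294]
 [223 213 173  94 102 103 272 265 255 253 237 223 241 201 288 291 293 286]
 [200 207 185  93 102 103 247 246 246 248 270 263 271 176 242 295 291 282]
 [158 216 186  95 104 109 274 270 270 258 218 178 122 160 157 286 291 280]
 [128 137 119  92  99 101 230 179 113  73  44  21  53 159 156 218 292 277]
 [145 100  97 134  94 144  46  20  42  53  69 112 148 163 158 160 288 292]
 [113  99 173 177 125 232  75 123 140 154 163 162 164 161 159 152 241 294]
 [ 85  94 185 153 132 166 133 168 161 168 164 159 165 159 158 156 160 295]
 [ 92  92 126 112 101 107 101 162 160 161 166 163 167 161 160 160 159 243]
 [ 91  91  81  95 101 105 108 166 159 165 160 161 163 158 161 160 161 164]
 [ 90  95  90  96 100  98  94 164 159 165 167 163 163 158 160 162 165 206]]
```

```bash
python3 -m jog '[{"dx":0,"dy":0,"dz":20,"ax":0,"ay":0,"az":0},{"dx":-1,"dy":0,"dz":14,"ax":0,"ay":0,"az":0},{"dx":0,"dy":0,"dz":4,"ax":0,"ay":0,"az":0},{"dx":0,"dy":0,"dz":4,"ax":0,"ay":0,"az":0},{"dx":-3,"dy":0,"dz":4,"ax":0,"ay":0,"az":0},{"dx":-3,"dy":0,"dz":4,"ax":0,"ay":0,"az":0},{"dx":-2.7,"dy":0,"dz":4,"ax":0,"ay":0,"az":0},{"dx":-2.7,"dy":0,"dz":4,"ax":0,"ay":0,"az":0},{"dx":0,"dy":0,"dz":0,"ax":0,"ay":0,"az":0}]' 0 40; python3 ped.py
python3 -m jog '[{"dx":-2.4,"dy":0,"dz":4.2,"ax":0,"ay":0,"az":0},{"dx":-2.4,"dy":0,"dz":4.2,"ax":0,"ay":0,"az":0},{"dx":-2.1,"dy":0,"dz":4.4,"ax":0,"ay":0,"az":0},{"dx":-2.1,"dy":0,"dz":4.4,"ax":0,"ay":0,"az":0},{"dx":-1.8,"dy":0,"dz":4.5,"ax":0,"ay":0,"az":0},{"dx":-1.8,"dy":0,"dz":4.5,"ax":0,"ay":0,"az":0},{"dx":0,"dy":0,"dz":0,"ax":0,"ay":0,"az":0}]' 0 40; python3 ped.py
```

```text
time: 21.52
tool_pos: [0.6019, -0.1298, 0.324]
tcp_rot: [-2.154, -2.286, 0.001]
wrist_force: [0.8, -0.3, 0.5]
width: -0.003
grip_force: 0.5
tip jack x -220.63709011757794 y 0.6574093409618271 z 151.00063405425269 [ 0.8 -0.3  0.5] 21.5167
time: 22.1
tool_pos: [0.6027, -0.142, 0.2977]
tcp_rot: [2.154, 2.287, -0.0]
wrist_force: [1.5, 1.9, 2.9]
width: 0.001
grip_force: 1.6
tip jack x -232.8572523277829 y 0.5722599458190185 z 124.67217570262385 [1.5 1.9 2.9] 22.1
```

```bash
python3 -m jog '[{"dx":-1,"dy":0,"dz":4.6,"ax":0,"ay":0,"az":0},{"dx":-1,"dy":0,"dz":4.6,"ax":0,"ay":0,"az":0},{"dx":-1,"dy":0,"dz":4.7,"ax":0,"ay":0,"az":0},{"dx":-1,"dy":0,"dz":4.7,"ax":0,"ay":0,"az":0},{"dx":-0.9,"dy":0,"dz":4.8,"ax":0,"ay":0,"az":0},{"dx":-0.9,"dy":0,"dz":4.8,"ax":0,"ay":0,"az":0},{"dx":-0.6,"dy":0,"dz":4.8,"ax":0,"ay":0,"az":0},{"dx":-0.5,"dy":0,"dz":4.8,"ax":0,"ay":0,"az":0},{"dx":-0.2,"dy":0,"dz":4.8,"ax":0,"ay":0,"az":0},{"dx":0,"dy":0,"dz":4.8,"ax":0,"ay":0,"az":0},{"dx":0,"dy":0,"dz":0,"ax":0,"ay":0,"az":0},{"dx":0,"dy":0,"dz":0,"ax":0,"ay":0,"az":0},{"dx":0,"dy":0,"dz":0,"ax":0,"ay":0,"az":0},{"dx":0,"dy":0,"dz":0,"ax":0,"ay":0,"az":0}]' 0 40; python3 ped.py
python3 - <<'E'
from h import *
c=snap('scene','s8.png');g=cv2.imread('pics/s8.png',0);a=cv2.imread('pics/scene0.png',0)
# flange/ring motion vs first picture: template match of ring+flange area
t=a[188:238,338:358]
r=cv2.matchTemplate(g[170:255,320:375],t,cv2.TM_CCOEFF_NORMED);_,m,_,l=cv2.minMaxLoc(r);print('flange shift px',l[0]+320-338,l[1]+170-188,m)
p=np.array((.5892,.0885,.09));print('expected for 13mm lift',proj(c,p+[0,0,.013])-proj(c,p))
E
```

```text
time: 23.27
tool_pos: [0.6029, -0.1486, 0.2512]
tcp_rot: [-2.153, -2.287, 0.0]
wrist_force: [-1.0, -1.4, 5.2]
width: -0.001
grip_force: 2.2
tip jack x -239.53020818794934 y 0.8114540890106117 z 78.1849631727859 [-1.  -1.4  5.2] 23.2667
flange shift px 1 -5 0.9333668947219849
expected for 13mm lift [ 0.26060161 -2.97547384]
```

The cover rose (flange shifted −5 px against −3 px for 13 mm) and the pedal force is 5 N. I'll let it back up along the same arc.

```bash
python3 -m jog '[{"dx":0.2,"dy":0,"dz":-9.6,"ax":0,"ay":0,"az":0},{"dx":1.1,"dy":0,"dz":-9.6,"ax":0,"ay":0,"az":0},{"dx":1.8,"dy":0,"dz":-9.4,"ax":0,"ay":0,"az":0},{"dx":2,"dy":0,"dz":-9.4,"ax":0,"ay":0,"az":0},{"dx":2,"dy":0,"dz":-9.2,"ax":0,"ay":0,"az":0},{"dx":3.6,"dy":0,"dz":-9,"ax":0,"ay":0,"az":0},{"dx":4.2,"dy":0,"dz":-8.8,"ax":0,"ay":0,"az":0},{"dx":4.8,"dy":0,"dz":-8.4,"ax":0,"ay":0,"az":0},{"dx":5.4,"dy":0,"dz":-8,"ax":0,"ay":0,"az":0},{"dx":6,"dy":0,"dz":-8,"ax":0,"ay":0,"az":0},{"dx":1,"dy":0,"dz":-20,"ax":0,"ay":0,"az":0},{"dx":0,"dy":0,"dz":-22,"ax":0,"ay":0,"az":0},{"dx":0,"dy":0,"dz":0,"ax":0,"ay":0,"az":0},{"dx":0,"dy":0,"dz":0,"ax":0,"ay":0,"az":0},{"dx":0,"dy":0,"dz":0,"ax":0,"ay":0,"az":0},{"dx":0,"dy":0,"dz":0,"ax":0,"ay":0,"az":0},{"dx":0,"dy":0,"dz":0,"ax":0,"ay":0,"az":0},{"dx":0,"dy":0,"dz":0,"ax":0,"ay":0,"az":0}]' 0 40; python3 ped.py
python3 - <<'E'
from h import *
c=snap('scene','s9.png');g=cv2.imread('pics/s9.png',0);a=cv2.imread('pics/scene0.png',0)
def sh(t,b,x,y,w,h,k=8):
    r=cv2.matchTemplate(b[y-k:y+h+k,x-k:x+w+k],t[y:y+h,x:x+w],cv2.TM_CCOEFF_NORMED);_,m,_,l=cv2.minMaxLoc(r);return l[0]-k,l[1]-k,round(m,2)
print('flange',sh(a,g,338,188,20,50));b=cv2.imread('pics/s8.png',0)
X=(.5893+.06*.1,.0905-.1*.99,.12)
e=proj(c,np.array([.5893+.255*.06,.0905-.255,.01])).astype(int);print('jack tail',e,sh(b,g,e[0]-10,e[1]-10,30,20))
E
```

```text
time: 24.82
tool_pos: [0.6008, -0.1167, 0.3811]
tcp_rot: [-2.153, -2.285, 0.002]
wrist_force: [0.3, 0.5, -0.2]
width: -0.0
grip_force: 0.0
tip jack x -207.52943834245198 y 0.9623804594232546 z 208.08201954290752 [ 0.3  0.5 -0.2] 24.8167
flange (0, 0, 1.0)
jack tail [264 216] (0, 2, 0.6)
```

```bash
python3 -m jog '[{"dx":0,"dy":0,"dz":20,"ax":0,"ay":0,"az":0},{"dx":0,"dy":0,"dz":13,"ax":0,"ay":0,"az":0},{"dx":0,"dy":0,"dz":4,"ax":0,"ay":0,"az":0},{"dx":0,"dy":0,"dz":4,"ax":0,"ay":0,"az":0},{"dx":-3,"dy":0,"dz":4,"ax":0,"ay":0,"az":0},{"dx":-3,"dy":0,"dz":4,"ax":0,"ay":0,"az":0},{"dx":-2.7,"dy":0,"dz":4,"ax":0,"ay":0,"az":0},{"dx":-2.7,"dy":0,"dz":4,"ax":0,"ay":0,"az":0},{"dx":-2.4,"dy":0,"dz":4.2,"ax":0,"ay":0,"az":0},{"dx":-2.4,"dy":0,"dz":4.2,"ax":0,"ay":0,"az":0},{"dx":-2.1,"dy":0,"dz":4.4,"ax":0,"ay":0,"az":0},{"dx":-2.1,"dy":0,"dz":4.4,"ax":0,"ay":0,"az":0},{"dx":-1.8,"dy":0,"dz":4.5,"ax":0,"ay":0,"az":0},{"dx":-1.8,"dy":0,"dz":4.5,"ax":0,"ay":0,"az":0}]' 0 40
python3 -m jog '[{"dx":-1,"dy":0,"dz":4.6,"ax":0,"ay":0,"az":0},{"dx":-1,"dy":0,"dz":4.6,"ax":0,"ay":0,"az":0},{"dx":-1,"dy":0,"dz":4.7,"ax":0,"ay":0,"az":0},{"dx":-1,"dy":0,"dz":4.7,"ax":0,"ay":0,"az":0},{"dx":-0.9,"dy":0,"dz":4.8,"ax":0,"ay":0,"az":0},{"dx":-0.9,"dy":0,"dz":4.8,"ax":0,"ay":0,"az":0},{"dx":-0.6,"dy":0,"dz":4.8,"ax":0,"ay":0,"az":0},{"dx":-0.5,"dy":0,"dz":4.8,"ax":0,"ay":0,"az":0},{"dx":-0.2,"dy":0,"dz":4.8,"ax":0,"ay":0,"az":0},{"dx":0,"dy":0,"dz":4.8,"ax":0,"ay":0,"az":0},{"dx":0,"dy":0,"dz":0,"ax":0,"ay":0,"az":0},{"dx":0,"dy":0,"dz":0,"ax":0,"ay":0,"az":0},{"dx":0,"dy":0,"dz":0,"ax":0,"ay":0,"az":0},{"dx":0,"dy":0,"dz":0,"ax":0,"ay":0,"az":0},{"dx":0,"dy":0,"dz":0,"ax":0,"ay":0,"az":0},{"dx":0,"dy":0,"dz":0,"ax":0,"ay":0,"az":0}]' 0 40; python3 ped.py
python3 - <<'E'
from h import *
c=snap('scene','s10.png');g=cv2.imread('pics/s10.png',0)
def sh(t,b,x,y,w,h,k=8):
    r=cv2.matchTemplate(b[y-k:y+h+k,x-k:x+w+k],t[y:y+h,x:x+w],cv2.TM_CCOEFF_NORMED);_,m,_,l=cv2.minMaxLoc(r);return l[0]-k,l[1]-k,round(m,3)
a=cv2.imread('pics/scene0.png',0);b=cv2.imread('pics/s8.png',0);k=cv2.imread('pics/s9.png',0)
print('flange',sh(a,g,338,188,20,50),'jack vs stroke 1',sh(b,g,235,190,95,40),'latch vs between',sh(k,g,385,165,40,25))
E
```

```text
time: 26.03
tool_pos: [0.6028, -0.1408, 0.2993]
tcp_rot: [2.154, 2.287, 0.001]
wrist_force: [0.7, 2.6, 3.8]
width: 0.001
grip_force: 1.7
time: 27.37
tool_pos: [0.6028, -0.1476, 0.252]
tcp_rot: [-2.153, -2.287, 0.0]
wrist_force: [-0.7, -1.6, 4.6]
width: 0.001
grip_force: 2.2
tip jack x -238.51240888450832 y 0.8050126339258963 z 78.96713731238303 [-0.7 -1.6  4.6] 27.3667
flange (1, -5, 0.93) jack vs stroke 1 (0, 0, 0.998) latch vs between (0, -1, 0.957)
```

The cover is raised again, the jack has not moved since stroke 1, and the pedal force is steady. Handing in.

```bash
python3 -c "
from workcell import bot
print(bot.finish_job())"
```

```text
the job is handed in; nothing more can be done
None
```

I handed the job in at about 27 s of the 72 s limit, with the pedal held down at level and the cover raised on the jack; the result was not reported. The latch is at its quarter turn and the saddle about 2 mm off the lift point by my measurement. On the first try the gripper shut on the jack's post and carried it off, so I set it down and placed it again before the first stroke.

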